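# Zero the meter, then hold the dark cover down on the measuring head

### The arm

A 6-joint arm with a two-finger parallel gripper is mounted at the origin on the work surface. World frame = base frame: x ahead of the robot, y to its left, z up, the work surface at z = 0. Lengths are in m, angles in rad, forces in N, time in s.
With the tool pointing down it reaches from about 0.275 to 1 m from the base axis. Payload 8.4 kg.
Tool frame: the origin (TCP) lies on the centre line of the jaws, within the pads' length; the fingertips stand 17 mm ahead of it and the grasp point (between the pads) lies 2 mm behind it (bot.tcp_to_tips is the z of the fingertips in the tool frame, in m); z points along the fingers, y is the line along which they close (so a half turn about z gives the same grasp; the last joint's range is limited). The gripper opens to 85 mm and grips with 20 to 120 N. Pads are 22 mm wide; open, the fingers measure 114 mm over their backs; the gripper's body (76 mm by 85 mm) begins 54 mm behind the grasp point. The pads swing forward as they close: fully open they stand 13 mm farther back than shut.
Start: joints at [-1.292, 0.353, 1.633, -0, 1.155, -0.002], TCP at [0.173, -0.601, 0.248] pointing down, gripper open.
Joint ranges: [-2.63, 2.63], [-0.92, 2.1], [0.06, 2.66], [-1.3, 4.44], [0, 2.69], [-3.02, 3.02]. Speed limits (rad/s): [2.22, 2.22, 2.79, 3.14, 3.14, 3.14].

### API

Orientations are given as a unit quaternion [x, y, z, w].
In Python, from workcell import bot, hand, kinematics, get_obs, vision, hand_in gives the robot as it stands. The module is installed in compiled form; this text tells all that it offers. Calls block until the motion is done:
- bot.reach(position, orientation): joint-space move of the TCP to a pose.
- bot.servo_line(position, ori=None, velocity=0.15): straight line of the TCP; ori=None keeps the orientation; velocity is the mean speed in m/s.
- bot.goto_joints(angles): joint-space move.
- hand.move_gripper(opening, strength=None): finger opening in m; strength is the grip in N (None keeps the last); returns when the fingers have stopped.
- bot.dwell(seconds).
- kinematics.solve_ik(position, orientation): joint angles nearest the present ones, or None.
- get_obs(): the state.
- vision.read_camera(name): name is "side" or "top" or "wrist"; returns a dict with "frame" (400x640x3 uint8, red, green, blue), "intrinsics" (3x3 intrinsics, pixels), "view" (4x4, takes a point from world to camera coordinates). Camera axes: x right, y down, z forward; pixel columns grow to the right and rows downward; lengths in m; the calibration is good to about 2 mm. A picture is of the moment at which its call begins. There is no depth.
A pose or a line that the arm cannot do raises bot.IKError and nothing moves.
- hand_in(): hands the job in; it is judged then, once.
The state is a dict: "time_s": time; "joint_pos": joint angles; "joint_vel": joint speeds; "joint_efforts": joint torques, N m; "position": TCP position; "orientation": TCP orientation; "wrist_force": force on the tool from outside, world axes, zero at the start; "ft_torque": the same for the moment, N m; "gripper_width": finger opening in m; "grip_force": force on a finger pad.
Only numpy, scipy, OpenCV 4.12 (cv2) and the standard library are available. Lean on these libraries where they do the work, as an engineer would, in place of code of your own. Each camera call takes 0.05 s, during which the arm holds its last target. There are 200 camera calls.

### The job

Take the stylus from its stand, press the meter's recessed zero button fully down with it for a moment, and put the stylus back upright in its stand. Then fit the black cover on the measuring head, square with it: slide it about until its underside socket drops over the head's locating pin, then press it, with the sprung frame, fully down to the stop. Finish while still holding the cover pressed down there (do not let go), and leave the other things on the bench where they are.

Things in the scene. Friction and masses are not known exactly. Their poses are not given: they have to be found in the camera images.
- head: Measuring head, fixed: aluminium block 130 (x) x 110 (y) x 25 mm; origin at the centre of its underside, z up. Above it rides a steel sprung frame, 90 (x) x 70 (y) x 8 mm, centred on the block, its top 39 mm above the bench at rest.
- slot (a point): Centre of the frame's slot (43 mm along head x, 19 mm along y), 39 mm above the bench. In it stands one fixed steel pin, 10 mm across, tapered to 7 mm at its tip, 45 mm above the bench. It lies on the head's x axis (y = 0), anywhere from x = -12 to +12 mm, different each time; not given: see it, or slide the cover along x with light pressure on the tip until it drops.
- frame (a joint): How far the sprung frame is pushed down, m: 0 up at rest, 0.006 at its lower stop. The spring pushes back with 5 N at the start and 11 N at the stop.
- cover: Loose black cover, 90 (x) x 70 (y) x 24 mm, 0.14 to 0.28 kg, aluminium bar grip on top. Origin at the centre of the underside, z up. It starts flat on the bench, left or right of the head. A half turn fits too. Its long side goes along the head's long side (x). On the pin, at rest on the frame, its underside is 39 mm above the bench; pressed fully down 33 mm.
- socket (a point): Mouth of the cover's blind round socket for the pin, at the centre of the underside: 15 mm in diameter, 17 mm deep.
- grip (a point): Point inside the cover's bar grip, 46 mm above the underside. The bar is centred on the cover, 50 mm long (cover x), 16 mm wide (y), and runs from 24 to 58 mm above the underside.
- meter: White meter, fixed: 120 (x) x 100 (y) x 40 mm high; origin at the centre of its underside. A dark display lies flat on the +x half of its top; on the -x half are a flat grey rectangle at y = -22 mm (only printed) and, at x = -30, y = +22 mm, a round well 14 mm in diameter with the zero button in it.
- button_top (a point): Centre of the top of the recessed zero button, 12 mm in diameter, at rest 6 mm below the meter's top face (34 mm above the bench); it moves down with the button.
- button (a joint): Button travel, m: 0 up, 0.004 fully pressed. Spring force 1.8 N at the start, 4.2 N fully down; springs back.
- stand: Fixed grey stylus stand, 50 x 50 x 54 mm; origin at the centre of its underside. Upright hole in the middle of its top, 14 mm in diameter, 52 mm deep.
- stylus: Loose stylus upright in the stand, 0.05 kg; origin at the centre of its lower tip, z up its axis. Steel shaft 8 mm in diameter (tip 6 mm) from 0 to 50 mm, round collar 24 mm in diameter from 50 to 54 mm, black square handle 14 x 14 mm from 54 to 108 mm. In the stand the collar rests on the stand's top, the tip 4 mm above the bench.
- tape: Bystander, loose: white tape roll lying flat, 80 mm across, 20 mm high; origin at its underside.
- dish: Bystander, loose: white shallow dish, 90 mm across, 16 mm high; origin at its underside.
- reagent: Bystander, loose: small amber jar, 48 mm across, 85 mm high; origin at its underside.
- beaker: Bystander, loose: empty glass cup, 70 mm across, 90 mm high; origin at its underside.
- pads: Bystander, loose: cardboard box 70 x 110 x 45 mm; origin at its underside.
- weight: Bystander, loose: small steel balance weight, 32 mm across, 46 mm high; origin at its underside.
- spatula: Bystander, loose: thin steel lab spatula lying flat, 195 mm long; origin at its underside.

How it is judged:
On the way, in this order (a step that is already met when the one before it is completed fails the run):
1. the zero button is pressed with the stylus (value of joint button above 0.003 m and contact force between stylus and meter above 0.5 N), for 0.1 s.
2. the stylus is back upright in its stand and let go (x of stylus in the frame of stand between -0.006 and 0.006 m and y of stylus in the frame of stand between -0.006 and 0.006 m and z of stylus in the frame of stand below 0.008 m and angle between stylus's own z axis and vertical below 0.12 rad and contact force between the fingers and stylus below 0.1 N), for 0.2 s.
3. the cover has dropped over the pin, level and square (x of cover in the frame of head between -0.017 and 0.017 m and y of cover in the frame of head between -0.0045 and 0.0045 m and angle between the x axis of cover and the x axis of head, either way round below 0.15 rad and z of cover in the frame of head below 0.042 m and angle between cover's own z axis and vertical below 0.08 rad), for 0.1 s.
At the end, for the whole second after the job is handed in: the cover sits over the pin, square with the head within 8 degrees and level, and the gripper keeps it pressed down with the frame at least 4.7 of its 6 mm, cover underside at most 34.5 mm above the bench; the stylus stands upright in its stand (x of cover in the frame of head between -0.017 and 0.017 m and y of cover in the frame of head between -0.0045 and 0.0045 m and angle between the x axis of cover and the x axis of head, either way round below 0.15 rad and z of cover in the frame of head below 0.0345 m and angle between cover's own z axis and vertical below 0.06 rad and value of joint frame above 0.0047 m and contact force between the fingers and cover above 2 N and contact force between cover and head above 2 N and linear speed of cover below 0.02 m/s and x of stylus in the frame of stand between -0.006 and 0.006 m and y of stylus in the frame of stand between -0.006 and 0.006 m and z of stylus in the frame of stand below 0.008 m and angle between stylus's own z axis and vertical below 0.12 rad); the arm keeps its last pose, push and grip.
It fails at once if a bystander is moved more than 3 cm (distance of any of tape, dish, reagent, beaker, pads, weight, spatula from where it was at the start of the episode above 0.03 m).
It also fails if it takes over 64 s, if anything falls off the work surface, if the arm or the gripper's body presses on something with over 40 N, if the wrist force passes 120 N, or if a joint passes its speed limit or range.

## Working session

There is one attempt and no reset: what is moved stays moved. The work goes in short steps, each a Python script; the robot and the scene stay as the last script left them, time stands still between calls to the robot, and variables do not carry over. Pictures are saved under pics/ and viewed, at most 10 in all, crops included, and the job is handed in when it is done.

```bash
mkdir -p pics
cat > h.py <<'E'
import numpy as np, cv2
from workcell import bot, hand, kinematics, get_obs, vision, hand_in
def cam(n):
    d=vision.read_camera(n); return np.array(d["frame"]),np.array(d["intrinsics"]),np.array(d["view"])
def save(n,im): cv2.imwrite("pics/"+n,im[...,::-1])
def ray(px,K,V,z):
    px=np.atleast_2d(px).astype(float)
    d=(np.linalg.inv(K)@np.c_[px,np.ones(len(px))].T)
    R=V[:3,:3];o=-R.T@V[:3,3];d=(R.T@d).T
    return o+d*((z-o[2])/d[:,2])[:,None]
def proj(P,K,V):
    P=np.atleast_2d(P); c=(V[:3,:3]@P.T).T+V[:3,3]; q=(K@c.T).T; return q[:,:2]/q[:,2:]
def down(yaw):  # tool z down, tool y axis at angle yaw+90deg ; tool x at yaw
    from scipy.spatial.transform import Rotation as R
    return (R.from_euler('z',yaw)*R.from_euler('x',np.pi)).as_quat()
E
python3 - <<'E'
from h import *
import pickle
D={}
for n in("top","side"):
    D[n]=cam(n); save(n+"0.png",D[n][0]); f,K,V=D[n]; print(n,K.round(1).tolist(),(-V[:3,:3].T@V[:3,3]).round(3),V[:3,:3].round(2).tolist())
pickle.dump(D,open("d0.pkl","wb")); print(get_obs())
E
```

```text
top [[362.4, 0.0, 325.5], [0.0, 362.4, 194.0], [0.0, 0.0, 1.0]] [ 0.455 -0.061  1.135] [[-0.01, -1.0, -0.02], [-1.0, 0.01, -0.09], [0.09, 0.02, -1.0]]
side [[432.7, 0.0, 314.6], [0.0, 432.7, 198.8], [0.0, 0.0, 1.0]] [ 0.286 -0.914  0.897] [[0.97, -0.26, 0.02], [-0.16, -0.66, -0.74], [0.2, 0.71, -0.67]]
{'time_s': 0.1, 'joint_pos': array([-1.29239089e+00,  3.53593151e-01,  1.63401753e+00, -2.24560446e-05,
        1.15522943e+00, -2.42150987e-03]), 'joint_vel': array([-0.00131211, -0.00156119, -0.00100812, -0.00039852, -0.00013748,
       -0.00107219]), 'joint_efforts': array([-1.36206309e-03, -6.06359339e+01, -3.42819250e+01, -1.32868404e-04,
        3.93128721e-03, -1.49031582e-06]), 'position': array([ 0.17309184, -0.60014522,  0.24764592]), 'orientation': array([ 9.90157386e-01,  1.39956997e-01, -9.59688100e-05, -6.16388676e-04]), 'wrist_force': array([ 0.3600044 , -0.48248758,  0.31142367]), 'ft_torque': array([0.0039158 , 0.00678637, 0.01529326]), 'grip_force': 0.0, 'gripper_width': 0.08506754217610968}
```

View pics/top0.png

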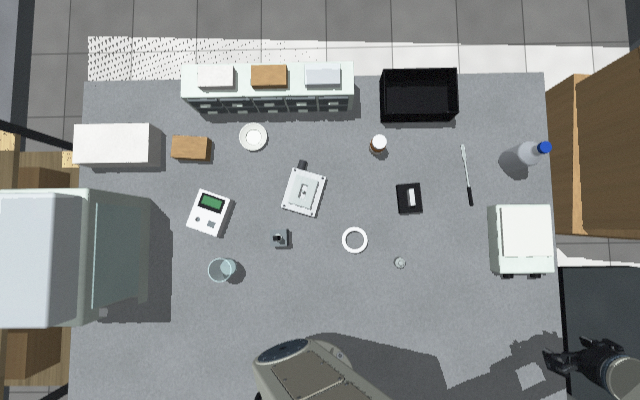

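View pics/side0.png

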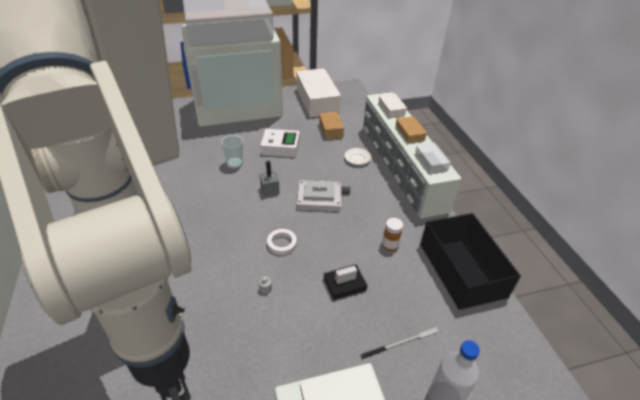

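Top view: meter at about (210,213), head at (304,191), stand with stylus at (282,239) and cover at (409,198). The tape is at (355,240), the weight at (400,263) and the beaker at (222,269). Next I'll take closer wrist views.

Run:
```python
from h import *
import pickle
D=pickle.load(open("d0.pkl","rb")); f,K,V=D["top"]
for n,p,z in [("meter",(210,213),.04),("head",(304,191),.03),("stand",(281,240),.06),("cover",(409,198),.024),("tape",(355,240),.02),("beaker",(222,269),.05),("weight",(400,263),.046)]:
    print(n,ray(p,K,V,z)[0].round(3))
m=ray((210,213),K,V,.04)[0]; s=ray((281,240),K,V,.06)[0]; c=ray((409,198),K,V,.03)[0]; h=ray((304,191),K,V,.03)[0]
P={}
for n,t in [("w_ms",(m+s)/2),("w_h",h),("w_c",c)]:
    for z,dx in((.36,-.06),(.33,-.06),(.3,-.05)):
        try:
            bot.reach([t[0]+dx,t[1],z],down(0)); break
        except bot.IKError: print("ik",n,z)
    bot.dwell(.3); P[n]=cam("wrist"); save(n+".png",P[n][0]); f,K,V=P[n]
    print(n,get_obs()["time_s"],get_obs()["position"].round(3),(-V[:3,:3].T@V[:3,3]).round(3),V[2,:3].round(2),K[0,0]); print(proj([m,s,c,h],K,V).round(0).tolist())
pickle.dump(P,open("w.pkl","wb"))
```

```text
meter [0.506 0.308 0.04 ]
head [0.57  0.022 0.03 ]
stand [0.423 0.089 0.06 ]
cover [ 0.545 -0.3    0.024]
tape [ 0.419 -0.132  0.02 ]
beaker [0.339 0.265 0.05 ]
weight [ 0.351 -0.262  0.046]
w_ms 3.4 [0.404 0.198 0.36 ] [0.476 0.198 0.485] [-0.28 -0.   -0.96] 290.8122511984693
[[241.0, 95.0], [392.0, 155.0], [662.0, 67.0], [441.0, 47.0]]
w_h 4.5833 [0.51  0.023 0.36 ] [0.581 0.024 0.486] [-0.28 -0.   -0.96] 290.8122511984693
[[132.0, 167.0], [275.0, 223.0], [526.0, 142.0], [318.0, 124.0]]
w_c 6.1583 [ 0.485 -0.298  0.36 ] [ 0.556 -0.297  0.486] [-0.28 -0.   -0.96] 290.8122511984693
[[-82.0, 151.0], [65.0, 207.0], [317.0, 125.0], [102.0, 106.0]]
```

Run:
```python
import cv2,numpy as np
a=cv2.imread("pics/w_ms.png");b=cv2.imread("pics/w_h.png");c=cv2.imread("pics/w_c.png")
up=lambda x:cv2.resize(x,None,fx=2,fy=2,interpolation=cv2.INTER_CUBIC)
o=np.vstack([np.hstack([up(a[20:170,170:370]),up(b[50:200,220:420])]),np.hstack([up(a[100:250,330:530]),up(c[50:200,220:420])])])
cv2.imwrite("pics/mont.png",o)
```

```text
(no output)
```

View pics/mont.png

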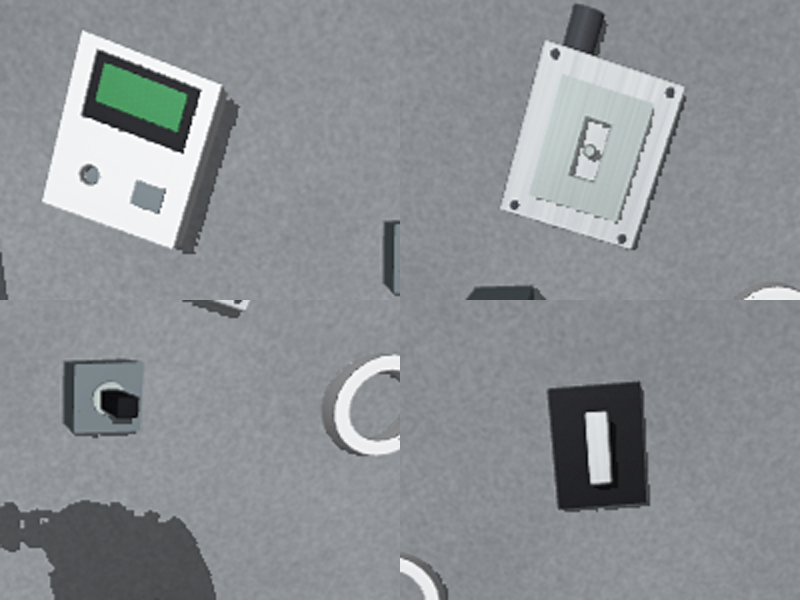

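Close-ups: the meter's display is toward the top, its well at (90,174) and the printed patch at (148,196). The head's long axis runs about 15° clockwise of image-up, with the pin at (590,151). The stylus handle is at (125,405), and the cover's bar at (597,448) runs almost along image-up. Next come mask-based measurements and one close view of the stylus.

```bash
cat > meas.py <<'E'
from h import *
def quad(mask,K,V,z,seed):
    mask=cv2.morphologyEx(mask.astype(np.uint8),cv2.MORPH_OPEN,np.ones((3,3)))
    cs,_=cv2.findContours(mask,cv2.RETR_EXTERNAL,cv2.CHAIN_APPROX_NONE)
    c=min(cs,key=lambda c:-cv2.pointPolygonTest(c,tuple(map(float,seed)),True))
    w=ray(c[:,0],K,V,z)
    r=cv2.minAreaRect((w[:,:2]*1000).astype(np.float32))
    b=cv2.boxPoints(r)/1000; e=b[1]-b[0]; g=b[2]-b[1]
    L=e if np.linalg.norm(e)>np.linalg.norm(g) else g
    a=np.arctan2(L[1],L[0]); a=(a+np.pi/2)%np.pi-np.pi/2
    return np.array(r[0])/1000,sorted(np.array(r[1]).round(1)),a,c
def blob(mask,seed):
    n,l,s,c=cv2.connectedComponentsWithStats(mask.astype(np.uint8)); 
    i=min((i for i in range(1,n) if s[i,4]>4),key=lambda i:np.hypot(*(c[i]-seed))); return c[i],s[i]
E
python3 - <<'E'
from meas import *
import pickle
P=pickle.load(open("w.pkl","rb"))
f,K,V=P["w_ms"]; g=f.min(2).astype(int)
q=quad(g>200,K,V,.04,(220,100)); print("meter",q[0].round(4),q[1],np.degrees(q[2]))
w,s=blob((g<190)&(np.hypot(*(np.indices(g.shape)[::-1]-np.array([215,107])[:,None,None]))<9),(215,107)); print("well px",w,s,ray(w,K,V,.039)[0].round(4))
R=lambda a:np.array([[np.cos(a),-np.sin(a)],[np.sin(a),np.cos(a)]])
print("well from meter",(q[0]+R(q[2])@[-.03,.022]).round(4))
print("stand px",f[140:170:6,365:402:4].mean(2).astype(int).tolist(), f[160,370],f[160,300])
h=cv2.cvtColor(f,cv2.COLOR_RGB2HSV)
f,K,V=P["w_h"]; g=f.min(2).astype(int)
for t in(175,190,205):
    q=quad(g>t,K,V,.025,(280,140)); print("head",t,q[0].round(4),q[1],np.degrees(q[2]))
print(f[117:137,304:326].mean(2).astype(int)); 
f,K,V=P["w_c"]; g=f.max(2).astype(int)
q=quad(g<60,K,V,.024,(300,130)); print("cover",q[0].round(4),q[1],np.degrees(q[2]))
q=quad(g>180,K,V,.058,(318,125)); print("bar",q[0].round(4),q[1],np.degrees(q[2]))
# close view of stylus
s=np.array([.423,.089]); bot.reach([s[0]-.1,s[1],.29],down(0)); bot.dwell(.3); C=cam("wrist"); save("close_s.png",cv2.resize(C[0],None,fx=1.25,fy=1.25))
print(get_obs()["time_s"]);pickle.dump(C,open("cs.pkl","wb"))
E
```

```text
meter [0.5097 0.3167] [np.float64(99.8), np.float64(119.9)] -20.031681
well px [214.22988506 106.98850575] [209 102  11  11  87] [0.4892 0.3478 0.039 ]
well from meter [0.4891 0.3477]
stand px [[58, 132, 132, 132, 131, 113, 129, 131, 131, 139], [58, 133, 132, 177, 4, 12, 11, 61, 133, 147], [58, 131, 131, 187, 4, 14, 31, 33, 31, 151], [57, 131, 130, 130, 127, 67, 26, 27, 16, 148], [63, 131, 131, 130, 131, 130, 131, 130, 129, 145]] [122 133 138] [150 154 157]
head 175 [0.5699 0.027 ] [np.float64(107.9), np.float64(128.1)] -17.154669
head 190 [0.57   0.0269] [np.float64(107.6), np.float64(127.9)] -17.22502
head 205 [0.5697 0.0265] [np.float64(106.1), np.float64(126.4)] -17.106829
[[198 200 196 193 198 196 113 104 103 202 220 217 216 215 215 214 212 212
  213 186 169 189]
 [199 200 194 193 201 166 121 110 102 205 220 217 215 215 215 213 212 211
  215 176 180 191]
 [198 198 193 193 203 133 110 109  99 206 219 216 215 214 215 213 212 211
  216 160 185 192]
 [199 196 192 196 195 113 105 106 193 220 219 217 215 215 214 213 212 212
  187 163 187 193]
 [199 194 192 199 189 129 110 105 208 224 
[... 890 characters left out ...]
197 194 130 107 102 201 218 216 214 213 215 216 205 203 216 204 183 188
  192 189 189 189]
 [198 172 111 104 100 203 219 216 213 212 212 212 212 212 215 185 186 189
  192 189 189 189]
 [200 124 103 105 190 218 218 216 213 212 213 210 210 212 214 174 185 190
  190 188 189 190]
 [195 109 103 103 202 218 216 213 211 213 211 210 210 213 206 182 187 191
  190 189 188 190]
 [183 121 107 102 203 219 215 212 212 213 210 210 210 214 188 180 187 191
  189 188 188 189]
 [153 113 107 100 205 219 215 212 212 212 209 210 210 214 163 182 190 190
  188 188 189 187]]
cover [ 0.5459 -0.3006] [np.float64(69.1), np.float64(89.1)] 4.384496
bar [ 0.5469 -0.3   ] [np.float64(14.5), np.float64(47.6)] 4.104916
8.075
```

View pics/close_s.png

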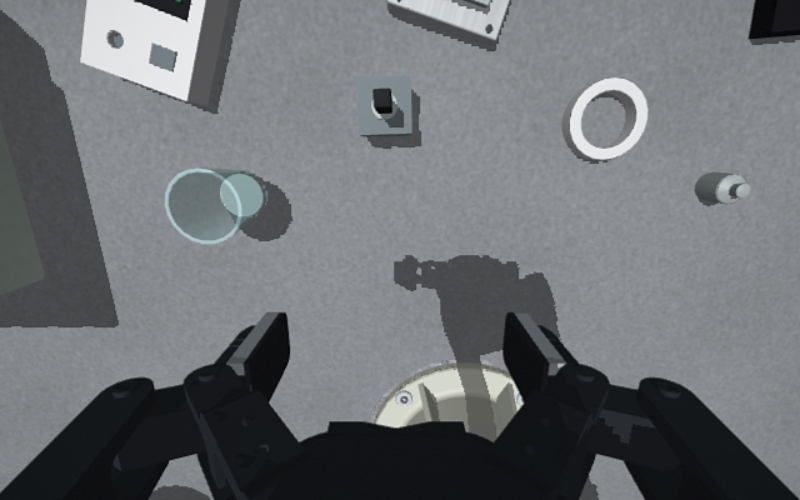

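The stylus stands in the stand with its dark handle top at about (383,93) in this view; the meter's well is at (115,39). All the measured sizes match the given ones to within about 2 mm.

Run:
```python
from meas import *
import pickle
P=pickle.load(open("w.pkl","rb")); P["cs"]=pickle.load(open("cs.pkl","rb"))
for n in("w_ms","cs"):
    f,K,V=P[n]; g=f.astype(int); S=proj([.423,.089,.054],K,V)[0]; T=proj([.423,.089,.112],K,V)[0]
    m=f.mean(2); sat=f[...,2].astype(int)-f[...,0]
    near=np.hypot(*(np.indices(m.shape)[::-1]-S[:,None,None]))<45
    q=quad(cv2.morphologyEx((((m>118)&(m<143)&(sat>11))&near).astype(np.uint8),cv2.MORPH_CLOSE,np.ones((3,3))),K,V,.054,S); print(n,"stand",q[0].round(4),q[1],np.degrees(q[2]))
    x,y=T.astype(int); print(S,T); print(m[y-9:y+14,x-10:x+14].astype(int))
```

```text
w_ms stand [0.4304 0.0997] [np.float64(49.2), np.float64(49.8)] -88.180016
[390.7477277  153.72595357] [401.81287228 159.29658408]
[[ 33  33  34  34  33  31  31  25  92 125 147 152 154 152 154 153 149 151
  152 151 150 153 153 153]
 [ 33  33  33  32  33  31  30  24  95 126 148 154 154 154 153 151 151 151
  149 147 148 152 152 152]
 [ 33  33  33  32  32  30  31  25  95 130 151 152 151 151 150 149 153 151
  146 144 146 150 154 154]
 [ 33  33  33  33  32  31  30  24  94 132 151 152 150 149 151 152 152 149
  144 144 150 155 157 157]
 [ 33  31  32  31  31  31  29  24  90 131 152 152 150 150 152 153 153 148
  145 149 155 160 158 156]
 [ 32  31  30  30  30  31  29  22  88 131 148 147 147 150 151 152 151 147
  147 153 159 161 157 154]
 [ 31  31  31  31  31  30  29  20 120 135 147 146 147 151 153 151 148 145
  143 150 155 158 156 153]
 [ 31  30  29  30  30  29  27  18 123 134 149 150 149 154 155 153 151 148
  144 147 152 152 152 150]
 [ 27  27  27  25  24  19  16  59 123 137 148 148 147 153 155 155 156 153
  150 148 149 150 152 150]
 [ 52  51  51  51  48 120 127 126 129 137 147 146 145 151 15
[... 3105 characters left out ...]
01 103 104 104 109 109  93  75  69  69  69  70  70  70  69  66 129
  137 135 135 134 138 100]
 [102 100 104 106 107  95  84  73  70  69  70  70  70  69  70  69  65 129
  136 134 134 135 138 100]
 [128  94  86  82  74  71  71  69  69  70  70  70  70  70  70  69  64 129
  136 134 134 135 137 111]
 [137 135  84  68  68  69  70  70  70  70  70  70  70  70  69  69  65 129
  136 134 135 135 136 113]
 [136 139  82  64  67  69  69  70  71  70  70  70  70  70  70  68  65 129
  136 134 134 134 137 114]
 [135 136 131 134  84  68  69  70  70  69  71  69  70  70  70  70  65 129
  136 135 134 135 136 112]
 [135 135 136 139  83  66  69  69  70  70  70  69  70  69  70  69  64 129
  136 134 135 135 137 111]]
```

Run:
```python
from meas import *
import pickle
P=pickle.load(open("w.pkl","rb")); P["cs"]=pickle.load(open("cs.pkl","rb"))
for n,lo,hi in(("w_ms",20,40),("cs",34,52)):
    f,K,V=P[n]; m=f.mean(2); T=proj([.4306,.1,.112],K,V)[0]
    near=np.hypot(*(np.indices(m.shape)[::-1]-T[:,None,None]))<14
    q=quad((m>lo)&(m<hi)&near,K,V,.112,T); print(n,"handle",q[0].round(4),q[1],np.degrees(q[2]))
f,K,V=P["cs"]; w=np.array([115,39])/1.25; m=f.min(2)
b,s=blob((m<190)&(np.hypot(*(np.indices(m.shape)[::-1]-w[:,None,None]))<8),w); print("well cs",s,ray(b,K,V,.039)[0].round(4))
f,K,V=P["w_h"]; m=f.mean(2); sub=np.zeros(m.shape,bool); sub[123:128,313:317]=1; b,s=blob(sub&(m>155),(314.5,125)); 
p=ray(b,K,V,.045)[0][:2]; h=np.array([.57,.027]); a=np.radians(-17.15); print("pin",b,p.round(4),"head xy",np.array([[np.cos(a),np.sin(a)],[-np.sin(a),np.cos(a)]])@(p-h))
q=quad((m>165)&(m<202),K,V,.039,(290,125));print("frame",q[0].round(4),q[1],np.degrees(q[2]))
```

```text
w_ms handle [0.4305 0.1002] [np.float64(11.5), np.float64(12.0)] 3.9629438
cs handle [0.4309 0.1003] [np.float64(11.6), np.float64(11.7)] 89.93846
well cs [ 85  24  14  15 159] [0.4894 0.3479 0.039 ]
pin [314.41176471 124.88235294] [0.5696 0.0268] head xy [-0.00027785 -0.00033374]
frame [0.5695 0.0266] [np.float64(69.2), np.float64(90.3)] -17.191456
```

The measurements agree: stylus at (0.4307, 0.1002), well at (0.4893, 0.3478), and the pin 0.3 mm from the head's axis. Starting the stylus phase.

Run:
```python
from h import *
q=down(np.radians(1)); S=[.4307,.1002]; W=[.4893,.3478]
o=get_obs
bot.reach([*S,.17],q); bot.servo_line([*S,.088],velocity=.15)
print(o()["position"].round(4)); hand.move_gripper(.0,strength=60); print("w",o()["gripper_width"],o()["grip_force"])
bot.servo_line([*S,.165],velocity=.15); print("w",o()["gripper_width"],o()["wrist_force"].round(2))
bot.reach([*W,.165],q); bot.dwell(.2); f0=o()["wrist_force"]
bot.servo_line([*W,.122],velocity=.12); print(o()["position"].round(4),(o()["wrist_force"]-f0).round(2))
for z in np.arange(.120,.109,-.001):
    bot.servo_line([*W,z],velocity=.03); f=(o()["wrist_force"]-f0).round(2); print(round(z,3),o()["position"][2].round(4),f)
    if f[2]>9: break
bot.dwell(.25); print(o()["wrist_force"]-f0, o()["time_s"])
c=cam("wrist"); save("press.png",cv2.resize(c[0],None,fx=1.25,fy=1.25))
```

```text
[0.4312 0.1004 0.0891]
w 0.013167803339111002 58.305400013923645
w 0.013040565581196558 [ 0.72 -0.03 -0.5 ]
[0.4893 0.3476 0.122 ] [-0.41 -0.19 -0.22]
0.12 0.1206 [ 0.47 -0.31 -0.95]
0.119 0.1192 [ 0.35 -0.03 -0.86]
0.118 0.1181 [ 0.04 -0.3   1.94]
0.117 0.1171 [-0.03 -0.51  1.41]
0.116 0.1161 [-0.7   1.09  2.5 ]
0.115 0.1151 [-0.65  0.18  3.22]
0.114 0.1142 [-0.63 -0.29  3.84]
0.113 0.1139 [-1.51  0.   11.15]
[-1.63193441 -0.44220635 11.3216138 ] 14.7417
```

View pics/press.png

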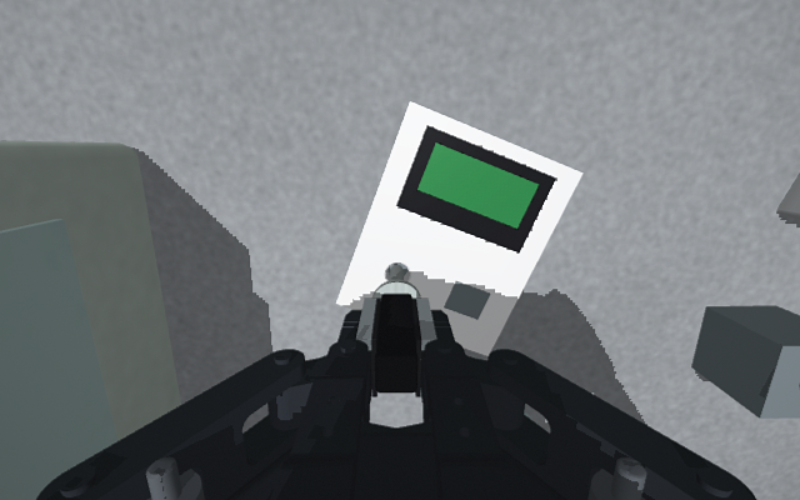

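The shaft is in the well at (397,270), and the spring profile (1.9 to 3.8 N, then a hard stop) shows the button fully down. Putting the stylus back.

Run:
```python
from h import *
q=down(np.radians(1)); S=[.4309,.1003]; W=[.4893,.3478]; o=get_obs
bot.servo_line([*W,.165],velocity=.15); bot.reach([*S,.165],q); bot.dwell(.15); f0=o()["wrist_force"]
bot.servo_line([*S,.100],velocity=.12); print(o()["position"].round(4),(o()["wrist_force"]-f0).round(2))
bot.servo_line([*S,.0905],velocity=.04); bot.dwell(.1); print(o()["position"].round(4),(o()["wrist_force"]-f0).round(2))
for z in(.0895,.0885):
    if (o()["wrist_force"]-f0)[2]>1.5: break
    bot.servo_line([*S,z],velocity=.03); print(z,(o()["wrist_force"]-f0).round(2))
hand.move_gripper(.04); bot.dwell(.1)
bot.servo_line([*S,.17],velocity=.2); hand.move_gripper(.085)
bot.reach([.4309-.1,.1003,.29],q); bot.dwell(.2)
c=cam("wrist"); save("back.png",cv2.resize(c[0],None,fx=1.25,fy=1.25)[:300]); print(o()["time_s"],o()["wrist_force"])
```

```text
[0.4312 0.1005 0.1003] [ 1.59 -0.01 -0.57]
[0.431  0.1003 0.0906] [ 0.09 -0.83 -0.35]
0.0895 [-0.21  0.26  0.13]
0.0885 [ 0.57 -0.06 -0.67]
20.5833 [ 0.24994227  0.94512557 -0.22620187]
```

View pics/back.png

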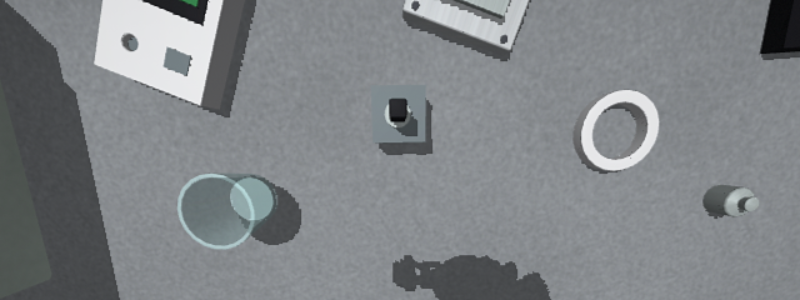

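The stylus is upright at (398,110), with its collar on the stand as before. Now the cover: grasp, lift, carry and lower onto the pin.

Run:
```python
from h import *
o=get_obs; C=[.5465,-.3003]; q=down(np.radians(4.25)); H=[.5697,.0268]; qh=down(np.radians(-17.17))
bot.reach([.5465,-.3003,.16],q); bot.servo_line([*C,.046],velocity=.15); bot.dwell(.2); print(o()["position"].round(4),o()["wrist_force"].round(2))
hand.move_gripper(0,strength=100); print("w",o()["gripper_width"],o()["grip_force"])
bot.servo_line([*C,.15],velocity=.15); bot.dwell(.2); print("lift",o()["wrist_force"].round(2),o()["gripper_width"])
bot.reach([*H,.15],qh); bot.dwell(.3); f0=o()["wrist_force"]; np.save("f0.npy",f0); print(f0.round(2))
bot.servo_line([*H,.096],velocity=.1); bot.dwell(.2); print(o()["position"].round(4),(o()["wrist_force"]-f0).round(2))
for z in np.arange(.094,.084,-.001):
    bot.servo_line([*H,z],velocity=.03); f=(o()["wrist_force"]-f0).round(2); print(round(z,4),o()["position"].round(4),f,o()["ft_torque"].round(2))
    if f[2]>4: break
print(o()["time_s"])
c=cam("wrist"); save("on.png",cv2.resize(c[0],None,fx=1.25,fy=1.25))
```

```text
[ 0.5471 -0.3006  0.047 ] [ 0.72 -0.07 -0.29]
w 0.014603752960381576 98.27884197235107
lift [ 0.38  0.33 -2.33] 0.014539412891969434
[-0.55  0.1  -2.93]
[0.5702 0.0268 0.0967] [0.64 0.91 0.84]
0.094 [0.5696 0.0268 0.094 ] [ 0.79 -0.5   1.46] [-0.02 -0.01  0.04]
0.093 [0.5696 0.0268 0.0929] [0.97 0.49 0.27] [-0.   -0.02 -0.03]
0.092 [0.5696 0.0268 0.0919] [ 0.35 -1.12  0.  ] [ 0.02  0.01 -0.01]
0.091 [0.5696 0.0268 0.0909] [ 0.77 -0.48 -0.72] [-0.01  0.02  0.02]
0.09 [0.5696 0.0268 0.0899] [ 1.32 -0.89  0.77] [-0.03  0.02  0.01]
0.089 [0.5696 0.0268 0.0889] [0.59 0.12 0.17] [-0.01  0.06 -0.03]
0.088 [0.5696 0.0268 0.0879] [ 0.73 -0.07  1.22] [-0.    0.05  0.03]
0.087 [0.5696 0.0268 0.0869] [0.57 0.29 0.45] [-0.01 -0.06 -0.01]
0.086 [0.5696 0.0268 0.0859] [0.19 0.63 0.92] [-0.01  0.02  0.  ]
0.085 [0.5699 0.0268 0.0852] [ 1.14 -0.13  2.7 ] [0.03 0.03 0.  ]
30.0333
```

View pics/on.png

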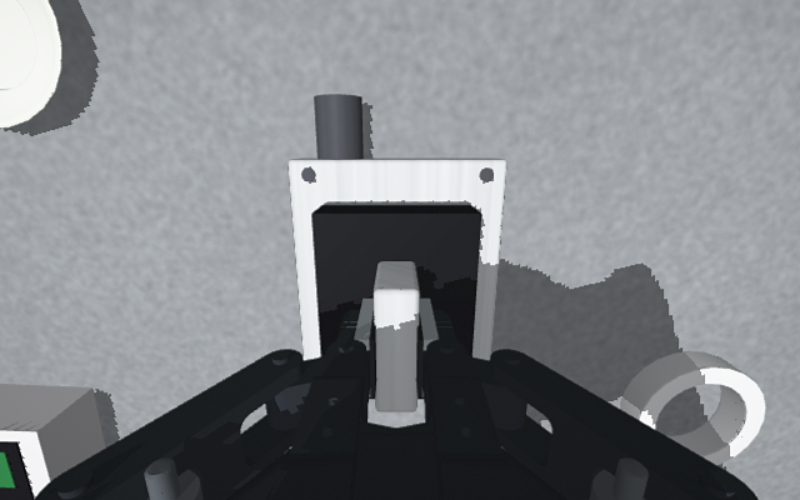

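The cover is square on the head, with even margins left and right at rows 160-350. Contact came at TCP z of about 0.085, so the underside is at about 39 mm, past the 45 mm pin tip. It has dropped over the pin. Now pressing to the stop.

Run:
```python
from h import *
o=get_obs; H=[.5697,.0268]; f0=np.load("f0.npy")
bot.dwell(.2); print((o()["wrist_force"]-f0).round(2))
for z in np.arange(.084,.0735,-.001):
    bot.servo_line([*H,z],velocity=.03); f=(o()["wrist_force"]-f0).round(2); print(round(z,4),o()["position"].round(4),f,o()["ft_torque"].round(2))
    if f[2]>22: break
bot.dwell(.4); print((o()["wrist_force"]-f0).round(2),o()["position"].round(4),o()["gripper_width"],o()["grip_force"],o()["time_s"])
c=cam("wrist"); s=cam("side"); save("fin.png",np.vstack([cv2.resize(s[0][120:270,200:420],(640,436),interpolation=cv2.INTER_CUBIC)]))
```

```text
[-0.2  -0.51  3.7 ]
0.084 [0.5699 0.0268 0.0841] [0.23 0.21 5.  ] [0.   0.04 0.01]
0.083 [0.5699 0.0268 0.0831] [-0.25 -0.46  5.89] [ 0.    0.07 -0.03]
0.082 [0.5699 0.0268 0.0821] [-0.18 -0.5   7.18] [0.   0.01 0.03]
0.081 [0.5699 0.0268 0.0811] [ 0.35 -0.98  8.83] [-0.04  0.08 -0.03]
0.08 [0.5699 0.0268 0.0802] [ 0.73 -1.15  9.45] [-0.    0.11 -0.04]
0.079 [0.5699 0.0268 0.0793] [-0.94 -0.62 10.82] [-0.04  0.18  0.01]
0.078 [0.5699 0.0268 0.0791] [-4.2  -1.03 19.95] [-0.1   0.69  0.  ]
0.077 [0.57   0.0268 0.079 ] [-6.73 -0.69 29.64] [-0.18  1.34 -0.11]
[-5.53 -0.86 30.74] [0.57   0.0268 0.079 ] 0.014683257014900235 102.33979940414429 32.6833
```

View pics/fin.png

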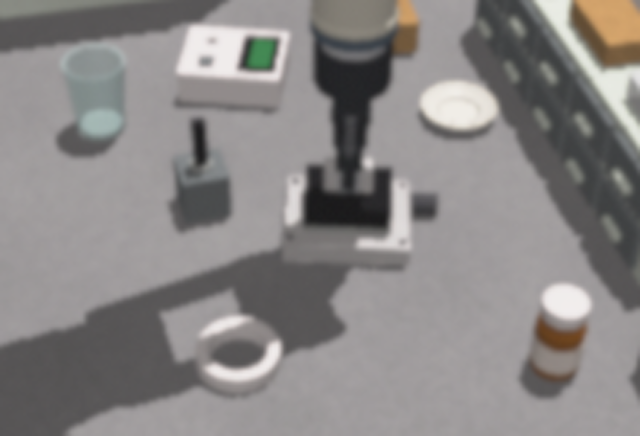

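The spring profile (5 to 11 N over 6 mm, then a hard stop) confirms the frame is at its stop. The side view shows the cover seated, the stylus upright at (198,140), and the bystanders in view in place. I'll ease the push to about 20 N and hand in.

Run:
```python
from h import *
o=get_obs; f0=np.load("f0.npy")
bot.servo_line([.5697,.0268,.0778],velocity=.03); bot.dwell(.4); print((o()["wrist_force"]-f0).round(2),o()["position"].round(4),o()["time_s"])
print(hand_in())
```

```text
[-4.08 -0.14 22.03] [0.5699 0.0268 0.0791] 33.4333
the job is handed in; nothing more can be done
None
```

The job is handed in, with no verdict shown: zero button pressed to its stop, stylus back upright in its stand, and the cover held on the pin with the frame at its stop at about 22 N, at 33.4 s of the allowed 64 s.

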